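# Dial open the gauge safe and draw out its drawer

### The job

Unlock the grey gauge safe: turn its dial clockwise, pass 10 twice and stop on it the third time, then anticlockwise, pass 20 once and stop on it the second time, then clockwise again only until the dial comes up dead (somewhere between 14 and 0) as the bolt springs back. Then draw the drawer out to its stop by its pull and let go. Feel your way: never force the dial or the drawer against the bolt (12 N at the hand is plenty), and leave everything else where it is.

Things in the scene. Friction and masses are not known exactly. Their poses are not given: they have to be found in the camera images.
- dial: black dial, diameter 100, in the top of the safe (a low grey steel box on the bench, 260 deep x 300 wide x 130 high). Turns about its vertical z axis, any number of turns. Origin on that axis at bench level; x points to its zero mark. The lock has two wheels which the dial picks up in turn, each after 330 degrees of free turning; they stay where left. Drag 0.03 N m, then 0.055, then 0.09
- dial_zero (a point): the dial's zero mark, a broad white block on its rim, 45 mm from the axis, 140 mm above the bench. 40 white marks, 9 degrees (one number) apart: 10, 20, 30 are long thick lines, other fives shorter. Numbers rise clockwise round the face seen from above: number set = anticlockwise angle from index mark to zero mark / 9 degrees. 10 and 20 are good to 0.8 of a number
- safe_index (a point): index mark: a white T on the fixed ring round the dial, on the side away from the drawer, 60 mm from the dial's axis, 134 mm above the bench. Frame = the safe's: x from the drawer front to the back, y left, z up. After the right 10 and 20 the dial, turned clockwise, stops dead between 14 and 0, at a point that differs from start to start; after wrong ones it turns on freely past 0
- spinner_mid (a point): centre of the spinner: an upright round knurled aluminium knob, diameter 14, standing on the dial 33 mm from its axis, in line with the zero mark, by which the dial is wound like a crank. It revolves freely on its pin, so fingers that hold it lightly can circle without turning. From the dial's face (140 mm above the bench) to 168; the point is half-way up, at 155
- safe: the safe, fixed to the bench: origin at bench level under the dial's axis, x from the drawer front (85 mm in front of the axis) to the back (175 mm behind it), y left, z up. Inside its top is the sprung bolt, on which the dial stops dead and which holds the shut drawer; the lock counts as forced when either presses on it with over 22 N (for the dial that is about 14 N at the spinner)
- pull_bar (a point): middle of the drawer's pull: a level round steel bar, diameter 10, 120 long along the safe's y, on a post at each end, 40 mm in front of the drawer's face; when shut 133 mm in front (-x) of the dial's axis; 105 mm above the bench (the safe's top edge is at 130). Fingertips fit down between bar and face: the free gap is 35 mm by 110 mm
- drawer: the drawer with its pull. Origin at bench level, under the dial's axis while the drawer is shut; axes as the safe's. It slides out along the safe's -x, 80 mm to its stop. Sliding it takes about 2 to 4 N; while the bolt is in, it has 1.5 mm of play and then holds fast
- tape_measure_mid (a point): bystander, its centre: tape measure, 70 x 36 x 62, standing on the safe's lid behind the dial, to the left
- sanding_block_mid (a point): bystander, its centre: cork sanding block, 45 x 90 x 32, lying on the safe's lid behind the dial, to the right
- screw_jar_mid (a point): bystander, its centre: glass screw jar, diameter 68, 85 high, on the bench left of the safe
- glue_bottle_mid (a point): bystander, its centre: white glue bottle, diameter 60, 170 high, on the bench left of the safe
- spray_can_mid (a point): bystander, its centre: spray can, diameter 64, 180 high, on the bench right of the safe
- mug_mid (a point): bystander, its centre: white mug, diameter 80, 92 high, on the bench right of the safe
- screwdriver_mid (a point): bystander, its centre: screwdriver, 200 long, lying close to the safe's right side
- paint_brush_mid (a point): bystander, its centre: paint brush, 200 long, lying close to the safe's left side

How it is judged:
By the outcome, as a careful person would: the job done as asked, in the order asked, and still so for the second after the job is handed in, with the robot touching nothing.
It also fails if it takes over 72 s, if anything falls off the work surface, if the arm or the gripper's body presses on something with over 40 N, if the wrist force passes 120 N, or if a joint passes its speed limit or range.

### The arm

A 6-joint arm with a two-finger parallel gripper is mounted at the origin on the work surface. World frame = base frame: x ahead of the robot, y to its left, z up, the work surface at z = 0. Lengths are in m, angles in rad, forces in N, time in s.
With the tool pointing down it reaches from about 0.3 to 0.95 m from the base axis. Payload 3.1 kg.
Tool frame: the origin (TCP) lies midway between the tips of the shut fingers; the grasp point (between the pads) lies 19 mm behind it (bot.tcp_to_grasp is the distance from the TCP to the grasp point, in m); z points along the fingers, x is the direction in which the jaws open and shut, and the axes are right-handed (so a half turn about z gives the same grasp; the last joint's range is limited). The gripper opens to 85 mm and grips with 20 to 120 N. Pads are 22 mm wide; open, the fingers measure 114 mm over their backs; the gripper's body (76 mm by 85 mm) begins 54 mm behind the grasp point. The pads swing forward as they close: fully open they stand 13 mm farther back than shut.
Start: joints at [1.138, 0.308, 1.634, -0, 1.2, -0.07], TCP at [0.222, 0.584, 0.231] pointing down, gripper open.
Joint ranges: [-3.06, 3.06], [-0.79, 1.96], [0.05, 2.63], [-1.19, 4.34], [0.05, 2.64], [-2.94, 2.94]. Speed limits (rad/s): [2.79, 2.79, 3.14, 3.14, 3.14, 3.14].

### API

Orientations are given as [roll, pitch, yaw] about the fixed x, y, z axes, in that order (R = Rz(yaw) Ry(pitch) Rx(roll)).
In Python, from cell import sensors, camera, camera_info, bot gives the robot as it stands.
- The arm moves only by the tool carry_out, never from a script. Its argument "deltas" is a list of rows, each an object of numbers: "x", "y", "z": the shift along the tool's x, y, z in m; "spin": the turn about the tool's z in degrees; "claw": the closure, from 0 (fully open) to 1 (shut). A call has 1 to 8 rows; each row is the pose to reach, as a shift and turn from the pose measured when the call began, along the tool's axes at that moment; what a row does not reach only later rows make up. A row lasts 1/8 s, in which the tool goes at most 62.5 mm and 10.7 degrees, less where a joint would pass 70% of its speed; a pose out of reach is approached as far as the arm can. A call with a gripper value outside its range is refused whole. The fingers move at their own pace and stop on an object; "force" is the grip in N (left out, the last holds). Time passes only in rows, so rows that repeat a pose let the fingers close. It gives the time, the measured TCP pose, the force and the opening at its end, in the units of the state.
- sensors.observe(): the state, without advancing time (a new reading comes with each control period).
- camera(name): name is "scene" or "top" or "wrist"; returns the picture (480x640x3 uint8, red, green, blue); there is no depth.
- camera_info(name): a dict with "fovy" (degrees; the focal length in pixels is half the picture's height over the tangent of half this angle, whatever the lens; pixels are square), "cx", "cy" (the principal point, pixels), "dist_coeffs" ([k1, k2, p1, p2, k3] as OpenCV has them; the pictures are not rectified), "pose" (4x4, takes a point from camera to world coordinates). Camera axes: x right, y down, z forward; pixel columns grow to the right and rows downward; lengths in m; the calibration is good to about 2 mm. A picture is of the moment at which its call begins: read the wrist's pose just before it. camera_info takes no time and is no camera call; for the wrist camera it gives the pose at the moment of the call.
- bot.close_job(): hands the job in, once; it reports no verdict.
The state is a dict: "clock": time; "joint_pos": joint angles; "dq": joint speeds; "joint_torque": joint torques, N m; "ee_pos": TCP position; "eef_rot": TCP orientation; "wrist_force": force on the tool from outside, world axes, zero at the start; "wrist_torque": the same for the moment, N m; "gripper_width": opening from 0.0 (shut) to 1.0 (fully open).
Only numpy, scipy, OpenCV 4.12 (cv2) and the standard library are available. Lean on these libraries where they do the work, as an engineer would, in place of code of your own. Each camera call takes 0.05 s, during which the arm holds its last target. There are 200 camera calls.

## Working session

There is one attempt and no reset: what is moved stays moved. The work goes in short steps, Python scripts to look and compute and a tool call to move; the robot and the scene stay as the last step left them, time stands still between calls to the robot, and variables do not carry over. Pictures are saved under pics/ and viewed, about 8 in all and at most 12, crops included, and the job is handed in when it is done.

Besides the shell and the picture viewer there is one more tool, called after "Call:" as a command line: name --argument value ..., lists and objects as JSON in quotes. carry_out: Moves the arm, as the interface text tells. Its arguments: {"type":"object","properties":{"deltas":{"type":"array","items":{"type":"object","properties":{"x":{"type":"number"},"y":{"type":"number"},"z":{"type":"number"},"spin":{"type":"number"},"claw":{"type":"number"}}}},"force":{"type":"number"}},"required":["deltas"]}

```bash
ls; mkdir -p pics; python3 - <<'E'
from cell import sensors,camera,camera_info,bot
import cv2,numpy as np
print(sensors.observe())
for n in ("scene","top","wrist"):
    i=camera_info(n); print(n,i)
    cv2.imwrite(f"pics/{n}0.png",camera(n)[:,:,::-1])
E
```

```text
pics
{'clock': 0.0, 'joint_pos': array([ 1.13827113e+00,  3.09021854e-01,  1.63521711e+00, -2.26637273e-05,
        1.19972113e+00, -6.96927148e-02]), 'dq': array([ 0.0012975 , -0.00096145, -0.00097487,  0.00037432,  0.00069015,
        0.00024382]), 'joint_torque': array([ 5.32033882e-04, -4.15252197e+01, -2.76664335e+01, -9.12774453e-05,
        1.00530364e-02, -1.29757717e-05]), 'ee_pos': array([0.22149935, 0.58352902, 0.23002205]), 'eef_rot': array([-3.14144884e+00,  2.36316261e-03,  1.20797226e+00]), 'wrist_force': array([ 0.60627565,  0.05770073, -0.04296854]), 'wrist_torque': array([-0.02087466, -0.02217386,  0.07668816]), 'gripper_width': 0.9981027084492463}
scene {'fovy': 43.860425706995194, 'cx': 319.2373112228424, 'cy': 243.53361678109087, 'dist_coeffs': array([-0.13613953,  0.        ,  0.        ,  0.        ,  0.        ]), 'pose': array([[-0.53916023,  0.60447383, -0.58644491,  1.4855    ],
       [ 0.84218567,  0.39145606, -0.37079029,  0.5574225 ],
       [ 0.00543439, -0.69381088, -0.72013675,  1.18699672],
       [ 0.        ,  0.        ,  0.        ,  1.        ]
[... 253 characters left out ...]
-0.9998337 ,  0.00594163,  0.0172416 , -0.01436379],
       [-0.01762416, -0.07184357, -0.99726019,  1.38396556],
       [ 0.        ,  0.        ,  0.        ,  1.        ]])}
wrist {'fovy': 62.88366550801713, 'cx': 326.12002015215006, 'cy': 235.5704589944891, 'dist_coeffs': array([-0.07673544,  0.        ,  0.        ,  0.        ,  0.        ]), 'pose': array([[ 3.55542727e-01,  8.87546214e-01,  2.93003562e-01,
         1.45552950e-01],
       [ 9.34659600e-01, -3.37320476e-01, -1.12366934e-01,
         6.12645389e-01],
       [-8.94746176e-04,  3.13809838e-01, -9.49485432e-01,
         3.73414372e-01],
       [ 0.00000000e+00,  0.00000000e+00,  0.00000000e+00,
         1.00000000e+00]])}
```

View pics/top0.png

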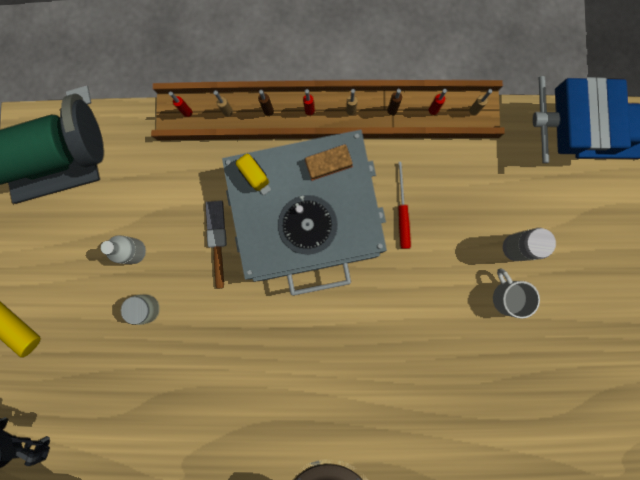

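View pics/scene0.png

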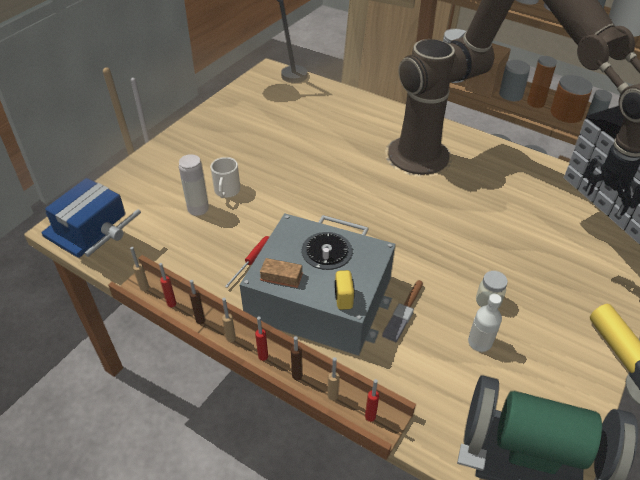

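The top view shows the safe at about (305,205), with the dial at (307,224), the spinner near (299,208) and the pull bar at about (320,284). Next I'll zoom in on the dial.

```bash
cat > h.py <<'E'
from cell import sensors,camera,camera_info,bot
import cv2,numpy as np
def K(i):
    f=240/np.tan(np.radians(i["fovy"]/2)); return np.array([[f,0,i["cx"]],[0,f,i["cy"]],[0,0,1.]])
def ray(i,uv,z):
    """pixels -> world points on plane z"""
    n=cv2.undistortPoints(np.array(uv,float).reshape(-1,1,2),K(i),i["dist_coeffs"])[:,0]
    d=np.c_[n,np.ones(len(n))]@i["pose"][:3,:3].T; o=i["pose"][:3,3]
    return o+d*((z-o[2])/d[:,2])[:,None]
def proj(i,p):
    T=np.linalg.inv(i["pose"]); 
    return cv2.projectPoints(np.array(p,float).reshape(-1,1,3),cv2.Rodrigues(T[:3,:3])[0],T[:3,3],K(i),i["dist_coeffs"])[0][:,0]
E
python3 - <<'E'
from h import *
im=cv2.imread("pics/top0.png")
c=im[120:310,210:400]; cv2.imwrite("pics/c1.png",cv2.resize(c,(760,600)[:1]*2 if 0 else (600,600),interpolation=cv2.INTER_CUBIC))
i=camera_info("top")
print(ray(i,[[307,224]],.14),ray(i,[[226,157],[361,133],[381,250],[248,277]],.13),ray(i,[[291,292],[350,285]],.105))
E
```

```text
[[0.62978553 0.04030114 0.14      ]] [[ 0.77356044  0.21136506  0.13      ]
 [ 0.82210222 -0.073317    0.13      ]
 [ 0.57576558 -0.1121798   0.13      ]
 [ 0.52125845  0.16342491  0.13      ]] [[ 0.48942937  0.07597574  0.105     ]
 [ 0.50359456 -0.04821162  0.105     ]]
```

View pics/c1.png

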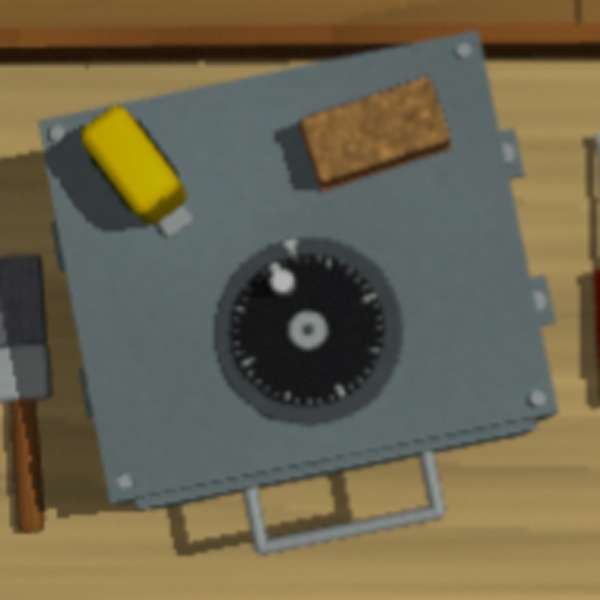

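The crop shows the dial hub at (308,330), the index T at (291,245), just clockwise of the spinner at (282,282), and the dial reading about 2. The safe's yaw is about 11°. Next I'll move to a wrist-camera view over the dial.

Call:
carry_out --deltas '[{"z": -0.05},{"x": -0.414,"y": 0.607,"z": -0.05,"spin": 58},{"x": -0.414,"y": 0.607,"z": -0.05,"spin": 58},{"x": -0.414,"y": 0.607,"z": -0.05,"spin": 58},{"x": -0.414,"y": 0.607,"z": -0.05,"spin": 58},{"x": -0.414,"y": 0.607,"z": -0.05,"spin": 58},{"x": -0.414,"y": 0.607,"z": -0.05,"spin": 58},{"x": -0.414,"y": 0.607,"z": -0.05,"spin": 58}]'

```text
invalid input at $.deltas[0]: expected keys x, y, z, spin, claw
```

```bash
cat >> h.py <<'E'
def rows(P,yaw=None,spin=True):
    """world points -> tool-frame deltas from measured pose"""
    from scipy.spatial.transform import Rotation as R
    s=sensors.observe(); M=R.from_euler("xyz",s["eef_rot"]).as_matrix()
    d=(np.array(P)-s["ee_pos"])@M
    print("t",round(s["clock"],2),"tcp",s["ee_pos"].round(4),"rot",np.degrees(s["eef_rot"]).round(2),"F",s["wrist_force"].round(1),"w",round(s["gripper_width"],3))
    if yaw is not None: print("spin",round(np.degrees(s["eef_rot"][2]-yaw),1))
    print(d.round(4).tolist())
E
python3 -c "
from h import *
rows([[.642,-.019,.28]],.195)"
```

```text
t 0.15 tcp [0.2216 0.5837 0.2303] rot [-1.7999e+02  1.0000e-01  6.9210e+01] F [ 0.  -1.  -0.5] w 1.0
spin 58.0
[[-0.4143, 0.607, -0.049]]
```

Call:
carry_out --deltas '[{"x": 0,"y": 0,"z": -0.05,"spin": 0,"claw": 0},{"x": -0.414,"y": 0.607,"z": -0.05,"spin": 58,"claw": 0},{"x": -0.414,"y": 0.607,"z": -0.05,"spin": 58,"claw": 0},{"x": -0.414,"y": 0.607,"z": -0.05,"spin": 58,"claw": 0},{"x": -0.414,"y": 0.607,"z": -0.05,"spin": 58,"claw": 0},{"x": -0.414,"y": 0.607,"z": -0.05,"spin": 58,"claw": 0},{"x": -0.414,"y": 0.607,"z": -0.05,"spin": 58,"claw": 0},{"x": -0.414,"y": 0.607,"z": -0.05,"spin": 58,"claw": 0}]'

```text
clock: 1.15
ee_pos: [0.4728, 0.2233, 0.2806]
eef_rot: [3.14, 0.001, 0.195]
wrist_force: [0.4, -0.1, -0.1]
gripper_width: 1.002
```

```bash
python3 -c "
from h import *
rows([[.642,-.019,.28]],.195)"
```

```text
t 1.15 tcp [0.4728 0.2233 0.2806] rot [1.7993e+02 4.0000e-02 1.1190e+01] F [ 0.4 -0.1 -0.1] w 1.002
spin 0.0
[[0.119, 0.2705, 0.0009]]
```

Call:
carry_out --deltas '[{"x": 0.119,"y": 0.27,"z": 0,"spin": 0,"claw": 0},{"x": 0.119,"y": 0.27,"z": 0,"spin": 0,"claw": 0},{"x": 0.119,"y": 0.27,"z": 0,"spin": 0,"claw": 0},{"x": 0.119,"y": 0.27,"z": 0,"spin": 0,"claw": 0},{"x": 0.119,"y": 0.27,"z": 0,"spin": 0,"claw": 0},{"x": 0.119,"y": 0.27,"z": 0,"spin": 0,"claw": 0},{"x": 0.119,"y": 0.27,"z": 0,"spin": 0,"claw": 0}]'

```text
clock: 2.02
ee_pos: [0.6412, -0.0182, 0.2801]
eef_rot: [3.142, 0.002, 0.195]
wrist_force: [-0.4, -0.2, 0.0]
gripper_width: 0.999
```

```bash
python3 -c "
from h import *
rows([[.642,-.019,.28]],.195)
i=camera_info('wrist');im=camera('wrist')
cv2.imwrite('pics/w1.png',im[:,:,::-1]);np.save('w1pose.npy',i['pose'])
print(proj(i,[[.63,.04,.14],[.63,.04,.13]]))
"
```

```text
t 2.02 tcp [ 0.6412 -0.0182  0.2801] rot [1.800e+02 1.400e-01 1.116e+01] F [-0.4 -0.2  0. ] w 0.999
spin -0.0
[[0.0006, 0.001, 0.0001]]
[[327.7258295  139.11285033]
 [327.7013556  138.04558611]]
```

View pics/w1.png

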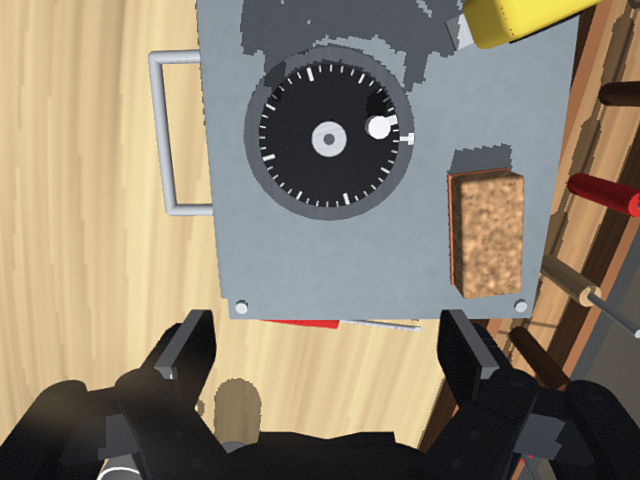

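The wrist view is clear. The hub is at (329,139), the spinner cap at (378,127), the zero block at about (393,119) and the index T at (407,139). The long marks are near (346,198), (268,157) and (310,73). Now I'll measure these.

```bash
python3 - <<'E'
from h import *
im=cv2.imread('pics/w1.png'); i=camera_info('wrist'); i['pose']=np.load('w1pose.npy')
g=cv2.cvtColor(im,cv2.COLOR_BGR2GRAY)
m=(g>150).astype(np.uint8); m[:, :240]=0; m[230:]=0; m[:50]=0; m[:,425:]=0
n,l,st,c=cv2.connectedComponentsWithStats(m)
for k in range(1,n):
    if st[k,4]>12:
        w=ray(i,[c[k]],.14)[0]; v=w[:2]-[.63,.04]
        print(c[k].round(1),st[k,2:],w.round(4),round(np.hypot(*v)*1e3,1),round(np.degrees(np.arctan2(v[1],v[0])),1))
cv2.imwrite('pics/c2.png',cv2.resize(im[60:220,240:430],None,fx=4,fy=3.75,interpolation=cv2.INTER_CUBIC))
E
```

```text
[335.2 179.6] [ 185  180 7638] [0.6409 0.0127 0.14  ] 29.4 -68.2
[390.4  61. ] [ 43  37 636] [0.6613 0.0992 0.14  ] 67.0 62.1
[309.8  74. ] [ 7 13 47] [0.6096 0.0804 0.14  ] 45.2 116.8
[361.1  78.1] [ 5  9 24] [0.6443 0.0845 0.14  ] 46.7 72.2
[270.1 106.6] [ 9  6 23] [0.5865 0.0541 0.14  ] 45.7 162.0
[380.9 125.9] [ 30  24 483] [0.6647 0.0562 0.14  ] 38.3 25.0
[328.7 138.6] [ 34  35 832] [0.6306 0.0404 0.14  ] 0.8 36.2
[268.5 157.1] [12  7 46] [0.5908 0.0195 0.14  ] 44.3 -152.4
[385. 170.] [ 9  5 20] [0.6749 0.0266 0.14  ] 46.9 -16.6
[298.6 194.9] [ 6  9 21] [ 0.6168 -0.0036  0.14  ] 45.5 -106.9
[345.9 198.4] [ 7 12 42] [6.514e-01 6.000e-04 1.400e-01] 44.9 -61.5
```

View pics/c2.png

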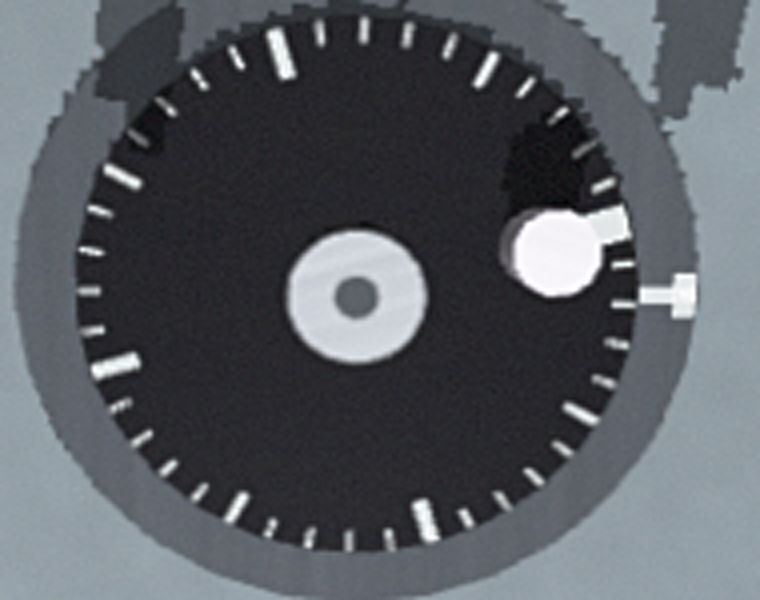

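```bash
python3 - <<'E'
from h import *
i=camera_info('wrist'); i['pose']=np.load('w1pose.npy')
C=np.array([.6306,.0404])
v=ray(i,[[410.6,138.9],[411,138.5]],.134)[:,:2]-C;print(np.hypot(*v.T),np.degrees(np.arctan2(v[:,1],v[:,0])))
v=ray(i,[[240+557/4,60+253/3.75]],.168)[:,:2]-C;print(np.hypot(*v.T),np.degrees(np.arctan2(v[:,1],v[:,0])))
rows([[.6598,.0557,.20],[.6598,.0557,.144]],.195)
E
```

```text
[0.05927682 0.05955011] [10.80913387 11.08635197]
[0.03314001] [27.24146749]
t 2.08 tcp [ 0.641  -0.0176  0.2803] rot [1.7999e+02 1.2000e-01 1.1230e+01] F [-1.4  0.6  0.6] w 1.002
spin 0.1
[[0.0328, -0.0682, 0.0802], [0.033, -0.0682, 0.1362]]
```

```bash
python3 - <<'E'
from h import *
im=cv2.imread('pics/scene0.png'); i=camera_info('scene')
print(proj(i,[[.6306,.0404,.14],[.6306,.0404,.15],[.6306,.0404,.168],[.6598,.0557,.14],[.6598,.0557,.168]])-[290,220])
cv2.imwrite('pics/c3.png',cv2.resize(im[220:280,290:370],None,fx=8,fy=8,interpolation=cv2.INTER_CUBIC))
E
```

```text
[[37.39757094 26.52489401]
 [37.4609078  23.66747816]
 [37.5763916  18.4514841 ]
 [36.33161829 36.46616496]
 [36.4984879  28.40511007]]
```

View pics/c3.png

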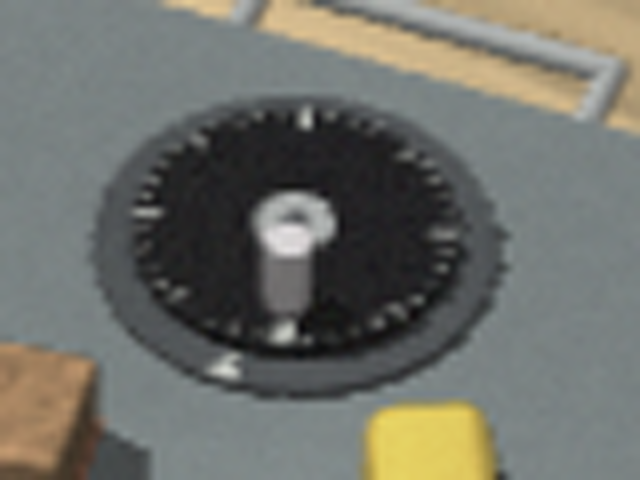

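Call:
carry_out --deltas '[{"x": 0.033,"y": -0.068,"z": 0.04,"spin": 0,"claw": 0.5},{"x": 0.033,"y": -0.068,"z": 0.08,"spin": 0,"claw": 0.5},{"x": 0.033,"y": -0.068,"z": 0.08,"spin": 0,"claw": 0.5},{"x": 0.033,"y": -0.068,"z": 0.08,"spin": 0,"claw": 0.5},{"x": 0.033,"y": -0.068,"z": 0.08,"spin": 0,"claw": 0.5}]' --force 20

```text
clock: 2.7
ee_pos: [0.6616, 0.055, 0.2034]
eef_rot: [3.14, -0.003, 0.196]
wrist_force: [0.3, -0.3, -0.2]
gripper_width: 0.503
```

```bash
python3 -c "
from h import *
rows([[.6598,.0557,.144]],.195)"
```

```text
t 2.7 tcp [0.6616 0.055  0.2034] rot [ 1.7992e+02 -1.5000e-01  1.1210e+01] F [ 0.3 -0.3 -0.2] w 0.503
spin 0.0
[[-0.0017, -0.0011, 0.0594]]
```

Call:
carry_out --deltas '[{"x": -0.0017,"y": -0.001,"z": 0.03,"spin": 0,"claw": 0.5},{"x": -0.0017,"y": -0.001,"z": 0.059,"spin": 0,"claw": 0.5},{"x": -0.0017,"y": -0.001,"z": 0.059,"spin": 0,"claw": 0.5},{"x": -0.0017,"y": -0.001,"z": 0.059,"spin": 0,"claw": 0.5},{"x": -0.0017,"y": -0.001,"z": 0.059,"spin": 0,"claw": 0.5}]'

```text
clock: 3.32
ee_pos: [0.6615, 0.0554, 0.1468]
eef_rot: [3.139, -0.007, 0.195]
wrist_force: [0.1, 0.1, -0.5]
gripper_width: 0.5
```

```bash
python3 -c "
from h import *
rows([[.6598,.0557,.144]],.195)"
```

```text
t 3.33 tcp [0.6615 0.0554 0.1468] rot [179.87  -0.38  11.19] F [ 0.1  0.1 -0.5] w 0.5
spin 0.0
[[-0.0016, -0.0007, 0.0028]]
```

Call:
carry_out --deltas '[{"x": -0.0016,"y": -0.0007,"z": 0.0028,"spin": 0,"claw": 0.5},{"x": -0.0016,"y": -0.0007,"z": 0.0028,"spin": 0,"claw": 0.5},{"x": -0.0016,"y": -0.0007,"z": 0.0028,"spin": 0,"claw": 0.5}]'

```text
clock: 3.7
ee_pos: [0.6598, 0.0558, 0.1442]
eef_rot: [3.139, -0.007, 0.195]
wrist_force: [-0.1, -0.4, -0.7]
gripper_width: 0.5
```

```bash
python3 -c "
from h import *
rows([[.6598,.0557,.144]],.195)"
```

```text
t 3.7 tcp [0.6598 0.0558 0.1442] rot [179.87  -0.39  11.19] F [-0.1 -0.4 -0.7] w 0.5
spin 0.0
[[-0.0001, 0.0001, 0.0002]]
```

Call:
carry_out --deltas '[{"x": 0,"y": 0,"z": 0,"spin": 0,"claw": 1},{"x": 0,"y": 0,"z": 0,"spin": 0,"claw": 1},{"x": 0,"y": 0,"z": 0,"spin": 0,"claw": 1},{"x": 0,"y": 0,"z": 0,"spin": 0,"claw": 1}]' --force 20

```text
clock: 4.2
ee_pos: [0.6601, 0.0559, 0.1442]
eef_rot: [3.139, -0.007, 0.195]
wrist_force: [1.4, 0.3, 0.0]
gripper_width: 0.156
```

```bash
cat >> h.py <<'E'
C=np.array([.6306,.0404]); IDX=10.95
def ang():
    v=sensors.observe()["ee_pos"][:2]-C; a=np.degrees(np.arctan2(v[1],v[0])); r=np.hypot(*v)*1e3
    print("ang %.1f num %.2f r %.1f"%(a,((a-IDX)/9)%40,r)); return a
def wind(step,n=8,z=.144,a0=None):
    a=ang() if a0 is None else a0
    A=np.radians(a+step*np.arange(1,n+1)); print("end num",((np.degrees(A[-1])-IDX)/9)%40)
    rows([[C[0]+.033*np.cos(t),C[1]+.033*np.sin(t),z] for t in A],.195)
E
python3 -c "
from h import *
wind(-20)"
```

```text
ang 27.7 num 1.86 r 33.3
end num 24.084837673108233
t 4.2 tcp [0.6601 0.0559 0.1442] rot [179.88  -0.42  11.19] F [1.4 0.3 0. ] w 0.156
spin 0.0
[[0.001, 0.0115, 0.0002], [-0.0017, 0.0226, 0.0002], [-0.008, 0.0322, 0.0002], [-0.0172, 0.039, 0.0002], [-0.0282, 0.0423, 0.0001], [-0.0396, 0.0416, 0.0], [-0.0501, 0.037, -0.0001], [-0.0584, 0.0291, -0.0002]]
```

Call:
carry_out --deltas '[{"x": 0.001,"y": 0.0115,"z": 0,"spin": 0,"claw": 1},{"x": -0.0017,"y": 0.0226,"z": 0,"spin": 0,"claw": 1},{"x": -0.008,"y": 0.0322,"z": 0,"spin": 0,"claw": 1},{"x": -0.0172,"y": 0.039,"z": 0,"spin": 0,"claw": 1},{"x": -0.0282,"y": 0.0423,"z": 0,"spin": 0,"claw": 1},{"x": -0.0396,"y": 0.0416,"z": 0,"spin": 0,"claw": 1},{"x": -0.0501,"y": 0.037,"z": 0,"spin": 0,"claw": 1},{"x": -0.0584,"y": 0.0291,"z": 0,"spin": 0,"claw": 1}]'

```text
clock: 5.2
ee_pos: [0.6082, 0.0161, 0.1441]
eef_rot: [3.139, -0.009, 0.195]
wrist_force: [2.8, 1.9, -0.4]
gripper_width: 0.154
```

```bash
python3 -c "
from h import *
wind(-22.5)"
```

```text
ang -132.8 num 24.03 r 33.1
end num 4.031978682744068
t 5.2 tcp [0.6082 0.0161 0.1441] rot [179.83  -0.5   11.19] F [ 2.8  1.9 -0.4] w 0.154
spin 0.0
[[-0.0054, -0.0117, 0.0], [-0.0059, -0.0246, -0.0], [-0.0014, -0.0367, -0.0], [0.0073, -0.0461, 0.0], [0.019, -0.0515, 0.0001], [0.0319, -0.0521, 0.0002], [0.0439, -0.0476, 0.0003], [0.0534, -0.0389, 0.0004]]
```

Call:
carry_out --deltas '[{"x": -0.0054,"y": -0.0117,"z": 0,"spin": 0,"claw": 1},{"x": -0.0059,"y": -0.0246,"z": 0,"spin": 0,"claw": 1},{"x": -0.0014,"y": -0.0367,"z": 0,"spin": 0,"claw": 1},{"x": 0.0073,"y": -0.0461,"z": 0,"spin": 0,"claw": 1},{"x": 0.019,"y": -0.0515,"z": 0,"spin": 0,"claw": 1},{"x": 0.0319,"y": -0.0521,"z": 0,"spin": 0,"claw": 1},{"x": 0.0439,"y": -0.0476,"z": 0,"spin": 0,"claw": 1},{"x": 0.0534,"y": -0.0389,"z": 0,"spin": 0,"claw": 1}]'

```text
clock: 6.2
ee_pos: [0.6533, 0.0653, 0.1441]
eef_rot: [3.141, -0.008, 0.195]
wrist_force: [-3.6, 1.8, 1.0]
gripper_width: 0.157
```

```bash
python3 -c "
from h import *
wind(-22.5)"
```

```text
ang 47.7 num 4.08 r 33.7
end num 24.081342526422127
t 6.2 tcp [0.6533 0.0653 0.1441] rot [179.95  -0.43  11.19] F [-3.6  1.8  1. ] w 0.157
spin 0.0
[[0.0049, 0.0121, 0.0001], [0.0055, 0.0249, 0.0001], [0.0012, 0.0371, 0.0001], [-0.0075, 0.0466, 0.0001], [-0.0191, 0.0521, -0.0], [-0.032, 0.0527, -0.0001], [-0.0441, 0.0483, -0.0002], [-0.0536, 0.0397, -0.0003]]
```

Call:
carry_out --deltas '[{"x": 0.0049,"y": 0.0121,"z": 0,"spin": 0,"claw": 1},{"x": 0.0055,"y": 0.0249,"z": 0,"spin": 0,"claw": 1},{"x": 0.0012,"y": 0.0371,"z": 0,"spin": 0,"claw": 1},{"x": -0.0075,"y": 0.0466,"z": 0,"spin": 0,"claw": 1},{"x": -0.0191,"y": 0.0521,"z": 0,"spin": 0,"claw": 1},{"x": -0.032,"y": 0.0527,"z": 0,"spin": 0,"claw": 1},{"x": -0.0441,"y": 0.0483,"z": 0,"spin": 0,"claw": 1},{"x": -0.0536,"y": 0.0397,"z": 0,"spin": 0,"claw": 1}]'

```text
clock: 7.2
ee_pos: [0.6082, 0.0157, 0.1441]
eef_rot: [3.139, -0.009, 0.195]
wrist_force: [4.4, 2.5, -2.1]
gripper_width: 0.154
```

```bash
python3 -c "
from h import *
wind(-22.5)"
```

```text
ang -132.3 num 24.08 r 33.3
end num 4.082694954305673
t 7.2 tcp [0.6082 0.0157 0.1441] rot [179.87  -0.52  11.19] F [ 4.4  2.5 -2.1] w 0.154
spin 0.0
[[-0.0052, -0.0119, 0.0], [-0.0058, -0.0247, -0.0], [-0.0015, -0.0368, -0.0], [0.0072, -0.0464, 0.0], [0.0188, -0.0519, 0.0001], [0.0317, -0.0525, 0.0003], [0.0438, -0.0481, 0.0004], [0.0533, -0.0395, 0.0005]]
```

Call:
carry_out --deltas '[{"x": -0.0052,"y": -0.0119,"z": 0,"spin": 0,"claw": 1},{"x": -0.0058,"y": -0.0247,"z": 0,"spin": 0,"claw": 1},{"x": -0.0015,"y": -0.0368,"z": 0,"spin": 0,"claw": 1},{"x": 0.0072,"y": -0.0464,"z": 0,"spin": 0,"claw": 1},{"x": 0.0188,"y": -0.0519,"z": 0,"spin": 0,"claw": 1},{"x": 0.0317,"y": -0.0525,"z": 0,"spin": 0,"claw": 1},{"x": 0.0438,"y": -0.0481,"z": 0,"spin": 0,"claw": 1},{"x": 0.0533,"y": -0.0395,"z": 0,"spin": 0,"claw": 1}]'

```text
clock: 8.2
ee_pos: [0.6506, 0.0672, 0.1441]
eef_rot: [-3.14, -0.004, 0.196]
wrist_force: [-3.0, 4.6, 2.1]
gripper_width: 0.152
```

```bash
python3 -c "
from h import *
wind(-22.5)"
```

```text
ang 53.2 num 4.69 r 33.4
end num 24.69282551725204
t 8.2 tcp [0.6506 0.0672 0.1441] rot [-179.91   -0.22   11.22] F [-3.   4.6  2.1] w 0.152
spin 0.0
[[0.0063, 0.0114, 0.0001], [0.0081, 0.0241, 0.0001], [0.0049, 0.0366, 0.0001], [-0.0028, 0.0469, 0.0], [-0.0139, 0.0535, -0.0], [-0.0266, 0.0553, -0.0001], [-0.0391, 0.0521, -0.0001], [-0.0494, 0.0444, -0.0002]]
```

Call:
carry_out --deltas '[{"x": 0.0063,"y": 0.0114,"z": 0,"spin": 0,"claw": 1},{"x": 0.0081,"y": 0.0241,"z": 0,"spin": 0,"claw": 1},{"x": 0.0049,"y": 0.0366,"z": 0,"spin": 0,"claw": 1},{"x": -0.0028,"y": 0.0469,"z": 0,"spin": 0,"claw": 1},{"x": -0.0139,"y": 0.0535,"z": 0,"spin": 0,"claw": 1},{"x": -0.0266,"y": 0.0553,"z": 0,"spin": 0,"claw": 1},{"x": -0.0391,"y": 0.0521,"z": 0,"spin": 0,"claw": 1},{"x": -0.0494,"y": 0.0444,"z": 0,"spin": 0,"claw": 1}]'

```text
clock: 9.2
ee_pos: [0.6123, 0.0132, 0.1442]
eef_rot: [3.14, -0.008, 0.196]
wrist_force: [5.5, -2.2, -3.2]
gripper_width: 0.156
```

```bash
python3 -c "
from h import *
wind(-14)"
```

```text
ang -124.0 num 25.01 r 32.7
end num 12.565947502332893
t 9.2 tcp [0.6123 0.0132 0.1442] rot [179.92  -0.46  11.24] F [ 5.5 -2.2 -3.2] w 0.156
spin 0.1
[[-0.0051, -0.0062, 0.0002], [-0.0084, -0.0135, 0.0001], [-0.0097, -0.0215, 0.0001], [-0.0091, -0.0295, 0.0001], [-0.0066, -0.0371, 0.0001], [-0.0023, -0.0439, 0.0001], [0.0035, -0.0495, 0.0002], [0.0104, -0.0535, 0.0002]]
```

Call:
carry_out --deltas '[{"x": -0.0051,"y": -0.0062,"z": 0,"spin": 0,"claw": 1},{"x": -0.0084,"y": -0.0135,"z": 0,"spin": 0,"claw": 1},{"x": -0.0097,"y": -0.0215,"z": 0,"spin": 0,"claw": 1},{"x": -0.0091,"y": -0.0295,"z": 0,"spin": 0,"claw": 1},{"x": -0.0066,"y": -0.0371,"z": 0,"spin": 0,"claw": 1},{"x": -0.0023,"y": -0.0439,"z": 0,"spin": 0,"claw": 1},{"x": 0.0035,"y": -0.0495,"z": 0,"spin": 0,"claw": 1},{"x": 0.0104,"y": -0.0535,"z": 0,"spin": 0,"claw": 1}]'

```text
clock: 10.2
ee_pos: [0.61, 0.0666, 0.144]
eef_rot: [3.138, -0.002, 0.197]
wrist_force: [-2.2, -5.3, 3.0]
gripper_width: 0.158
```

```bash
python3 -c "
from h import *
a=ang()
T=100.95-a; T=T%360-360; print('remain',T)
wind(T/4,4)
np.save('w2pose.npy',camera_info('wrist')['pose']); cv2.imwrite('pics/w2.png',camera('wrist')[:,:,::-1])"
```

```text
ang 128.2 num 13.02 r 33.3
remain -27.20241379084814
ang 128.2 num 13.02 r 33.3
end num 10.000000000000002
t 10.2 tcp [0.61   0.0666 0.144 ] rot [ 1.7979e+02 -1.1000e-01  1.1310e+01] F [-2.2 -5.3  3. ] w 0.158
spin 0.1
[[0.0037, -0.0013, 0.0], [0.0075, -0.0024, 0.0], [0.0113, -0.0031, 0.0], [0.0152, -0.0033, 0.0]]
```

View pics/w2.png

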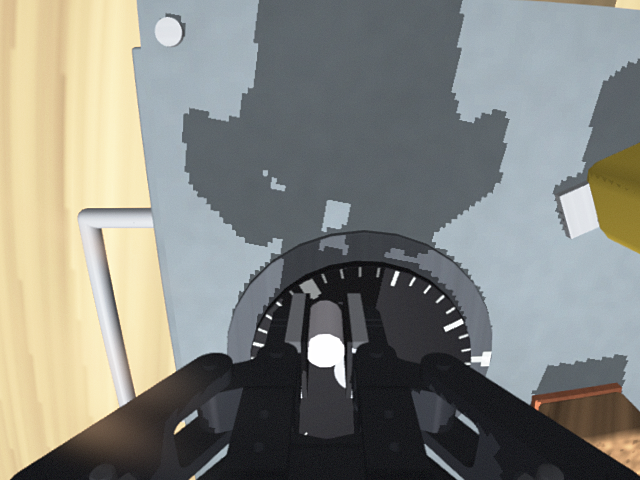

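The wrist view shows the zero block at (310,286), the 5 mark at (395,278), the 10 mark at (453,325) and the index at (482,358). That puts the reading close to 13, as expected. I'll measure it and finish the move.

```bash
cat >> h.py <<'E'
def meas(png,pose,px,zs):
    i=camera_info('wrist'); i['pose']=np.load(pose)
    for p,z in zip(px,zs):
        v=ray(i,[p],z)[0,:2]-C; print(p,"r %.1f ang %.1f"%(np.hypot(*v)*1e3,np.degrees(np.arctan2(v[1],v[0]))))
E
python3 -c "
from h import *
meas('','w2pose.npy',[[310,286],[395,278],[453,325],[487,358]],[.14,.14,.14,.134])"
```

```text
[310, 286] r 46.0 ang 130.3
[395, 278] r 45.5 ang 85.1
[453, 325] r 44.7 ang 39.7
[487, 358] r 60.0 ang 10.7
```

Call:
carry_out --deltas '[{"x": 0.0037,"y": -0.0013,"z": 0,"spin": 0,"claw": 1},{"x": 0.0075,"y": -0.0024,"z": 0,"spin": 0,"claw": 1},{"x": 0.0113,"y": -0.0031,"z": 0,"spin": 0,"claw": 1},{"x": 0.0132,"y": -0.0033,"z": 0,"spin": 0,"claw": 1},{"x": 0.0132,"y": -0.0033,"z": 0,"spin": 0,"claw": 1},{"x": 0.0132,"y": -0.0033,"z": 0,"spin": 0,"claw": 1}]'

```text
clock: 11.0
ee_pos: [0.6232, 0.0733, 0.144]
eef_rot: [3.139, -0.003, 0.197]
wrist_force: [-2.2, -2.9, 2.4]
gripper_width: 0.152
```

```bash
python3 -c "
from h import *
a=ang(); T=100.95-a;print(T)
wind(T/2,2)"
```

```text
ang 102.7 num 10.20 r 33.7
-1.7914305582321361
ang 102.7 num 10.20 r 33.7
end num 10.0
t 11.0 tcp [0.6232 0.0733 0.144 ] rot [179.84  -0.2   11.31] F [-2.2 -2.9  2.4] w 0.152
spin 0.1
[[0.0005, 0.0007, -0.0], [0.001, 0.0007, -0.0]]
```

Call:
carry_out --deltas '[{"x": 0.0015,"y": 0.0004,"z": 0,"spin": 0,"claw": 1},{"x": 0.0025,"y": 0.0006,"z": 0,"spin": 0,"claw": 1},{"x": 0.0025,"y": 0.0006,"z": 0,"spin": 0,"claw": 1}]'

```text
clock: 11.38
ee_pos: [0.6256, 0.0735, 0.1439]
eef_rot: [3.139, -0.003, 0.197]
wrist_force: [-3.4, -1.1, 3.3]
gripper_width: 0.153
```

```bash
cat >> h.py <<'E'
def look(n):
    """snapshot; read face marks near r=45 by unwrapping rays; prints angles of bright blobs about C"""
    i=camera_info('wrist'); np.save(n+'pose.npy',i['pose']); im=camera('wrist'); cv2.imwrite(f'pics/{n}.png',im[:,:,::-1])
    def strip(r,z):
        A=np.radians(np.arange(0,360,.25)); p=proj(i,[[C[0]+r*np.cos(a),C[1]+r*np.sin(a),z] for a in A])
        ok=(p[:,0]>1)&(p[:,0]<638)&(p[:,1]>1)&(p[:,1]<478)
        v=cv2.remap(cv2.cvtColor(im,cv2.COLOR_RGB2GRAY),p[:,0].astype(np.float32).reshape(1,-1),p[:,1].astype(np.float32).reshape(1,-1),cv2.INTER_LINEAR)[0]
        return np.where(ok,v,0)
    for r,z,t in((.0425,.14,110),(.0475,.14,110),(.058,.134,190)):
        b=np.r_[0,(strip(r,z)>t).astype(int),0]; s=np.where(np.diff(b)==1)[0]; e=np.where(np.diff(b)==-1)[0]
        print("r",r,[(round((x+y-1)/8,1),round((y-x)/4,1)) for x,y in zip(s,e)])
E
python3 -c "
from h import *
ang(); rows([[0,0,0]]); look('w3')"
```

```text
ang 98.6 num 9.74 r 33.5
t 11.38 tcp [0.6256 0.0735 0.1439] rot [179.88  -0.18  11.31] F [-3.4 -1.1  3.3] w 0.153
[[-0.6283, -0.0508, 0.1418]]
r 0.0425 [(np.float64(55.0), np.float64(2.8)), (np.float64(101.0), np.float64(7.8)), (np.float64(146.9), np.float64(2.5))]
r 0.0475 [(np.float64(27.9), np.float64(2.0)), (np.float64(37.0), np.float64(1.8)), (np.float64(46.1), np.float64(2.0)), (np.float64(55.1), np.float64(2.5)), (np.float64(64.4), np.float64(2.0)), (np.float64(73.6), np.float64(1.0)), (np.float64(82.6), np.float64(1.0)), (np.float64(91.9), np.float64(1.0)), (np.float64(101.0), np.float64(7.2)), (np.float64(110.2), np.float64(0.8)), (np.float64(119.2), np.float64(0.8)), (np.float64(128.5), np.float64(1.8)), (np.float64(137.5), np.float64(1.8)), (np.float64(146.6), np.float64(2.5)), (np.float64(155.8), np.float64(1.8)), (np.float64(164.9), np.float64(2.0)), (np.float64(173.8), np.float64(1.8))]
r 0.058 []
```

The strip reading puts the zero block at 101.0° and the index at about 10.9°, so the dial is on 10.0. Now anticlockwise by 450°.

```bash
python3 -c "
from h import *
wind(22.5)"
```

```text
ang 98.5 num 9.73 r 33.5
end num 29.73126580967766
t 11.43 tcp [0.6256 0.0735 0.144 ] rot [179.88  -0.19  11.3 ] F [-4.3 -2.   3.7] w 0.15
spin 0.1
[[-0.0128, 0.0024, -0.0001], [-0.0238, 0.009, -0.0001], [-0.0315, 0.0193, -0.0001], [-0.0346, 0.0318, -0.0001], [-0.0327, 0.0446, -0.0], [-0.0261, 0.0556, 0.0], [-0.0157, 0.0633, 0.0001], [-0.0032, 0.0664, 0.0001]]
```

Call:
carry_out --deltas '[{"x": -0.0128,"y": 0.0024,"z": 0,"spin": 0,"claw": 1},{"x": -0.0238,"y": 0.009,"z": 0,"spin": 0,"claw": 1},{"x": -0.0315,"y": 0.0193,"z": 0,"spin": 0,"claw": 1},{"x": -0.0346,"y": 0.0318,"z": 0,"spin": 0,"claw": 1},{"x": -0.0327,"y": 0.0446,"z": 0,"spin": 0,"claw": 1},{"x": -0.0261,"y": 0.0556,"z": 0,"spin": 0,"claw": 1},{"x": -0.0157,"y": 0.0633,"z": 0,"spin": 0,"claw": 1},{"x": -0.0032,"y": 0.0664,"z": 0,"spin": 0,"claw": 1}]'

```text
clock: 12.42
ee_pos: [0.6359, 0.0073, 0.144]
eef_rot: [3.14, -0.002, 0.197]
wrist_force: [-1.8, 2.2, 2.0]
gripper_width: 0.151
```

```bash
python3 -c "
from h import *
wind(22.5)"
```

```text
ang -81.0 num 29.79 r 33.5
end num 9.787382188192641
t 12.43 tcp [0.6359 0.0073 0.144 ] rot [ 1.7989e+02 -9.0000e-02  1.1280e+01] F [-1.8  2.2  2. ] w 0.151
spin 0.1
[[0.0127, -0.0025, 0.0], [0.0237, -0.0092, 0.0], [0.0313, -0.0196, 0.0], [0.0343, -0.0322, -0.0], [0.0323, -0.0449, -0.0], [0.0255, -0.0559, -0.0001], [0.0151, -0.0634, -0.0001], [0.0026, -0.0664, -0.0001]]
```

Call:
carry_out --deltas '[{"x": 0.0127,"y": -0.0025,"z": 0,"spin": 0,"claw": 1},{"x": 0.0237,"y": -0.0092,"z": 0,"spin": 0,"claw": 1},{"x": 0.0313,"y": -0.0196,"z": 0,"spin": 0,"claw": 1},{"x": 0.0343,"y": -0.0322,"z": 0,"spin": 0,"claw": 1},{"x": 0.0323,"y": -0.0449,"z": 0,"spin": 0,"claw": 1},{"x": 0.0255,"y": -0.0559,"z": 0,"spin": 0,"claw": 1},{"x": 0.0151,"y": -0.0634,"z": 0,"spin": 0,"claw": 1},{"x": 0.0026,"y": -0.0664,"z": 0,"spin": 0,"claw": 1}]'

```text
clock: 13.42
ee_pos: [0.6256, 0.0736, 0.1441]
eef_rot: [3.14, -0.005, 0.197]
wrist_force: [4.9, -1.5, -1.7]
gripper_width: 0.152
```

```bash
python3 -c "
from h import *
wind(12.5,6)"
```

```text
ang 98.7 num 9.74 r 33.6
end num 18.07784208883254
t 13.43 tcp [0.6256 0.0736 0.1441] rot [179.89  -0.27  11.3 ] F [ 4.9 -1.5 -1.7] w 0.152
spin 0.1
[[-0.0072, 0.001, 0.0001], [-0.0141, 0.003, 0.0001], [-0.0204, 0.0064, 0.0], [-0.0258, 0.0112, 0.0], [-0.0301, 0.0169, 0.0], [-0.033, 0.0235, 0.0]]
```

Call:
carry_out --deltas '[{"x": -0.0072,"y": 0.001,"z": 0,"spin": 0,"claw": 1},{"x": -0.0141,"y": 0.003,"z": 0,"spin": 0,"claw": 1},{"x": -0.0204,"y": 0.0064,"z": 0,"spin": 0,"claw": 1},{"x": -0.0258,"y": 0.0112,"z": 0,"spin": 0,"claw": 1},{"x": -0.0301,"y": 0.0169,"z": 0,"spin": 0,"claw": 1},{"x": -0.033,"y": 0.0235,"z": 0,"spin": 0,"claw": 1}]'

```text
clock: 14.18
ee_pos: [0.5976, 0.0439, 0.144]
eef_rot: [3.14, -0.005, 0.197]
wrist_force: [3.0, 2.8, 0.2]
gripper_width: 0.154
```

```bash
python3 -c "
from h import *
a=ang();look('w4'); T=190.95-a;print(T)
wind(T/4,4)"
```

```text
ang 173.9 num 18.10 r 33.2
r 0.0425 [(np.float64(83.2), np.float64(3.2)), (np.float64(128.9), np.float64(1.5)), (np.float64(251.9), np.float64(1.0)), (np.float64(352.9), np.float64(4.0))]
r 0.0475 [(np.float64(2.0), np.float64(1.8)), (np.float64(10.8), np.float64(1.8)), (np.float64(19.9), np.float64(2.0)), (np.float64(28.9), np.float64(1.5)), (np.float64(37.9), np.float64(2.5)), (np.float64(46.9), np.float64(2.0)), (np.float64(56.0), np.float64(1.8)), (np.float64(65.0), np.float64(1.8)), (np.float64(74.4), np.float64(1.0)), (np.float64(83.4), np.float64(3.0)), (np.float64(92.5), np.float64(0.8)), (np.float64(101.6), np.float64(1.0)), (np.float64(110.8), np.float64(0.8)), (np.float64(119.9), np.float64(1.0)), (np.float64(129.1), np.float64(1.5)), (np.float64(138.2), np.float64(1.8)), (np.float64(147.2), np.float64(1.8)), (np.float64(156.4), np.float64(1.0)), (np.float64(165.4), np.float64(1.0)), (np.float64(199.8), np.float64(1.8)), (np.float64(228.6), np.float64(2.0)), (np.float64(237.5), np.float64(1.8)), (np.float64(246.4), np.float64(2.0)), (np.float64(255.2), np.float64(1.8)), (np.float64(344.0), np.float64(1.8)), (np.float64(353.0), np.float64(3.8))]
r 0.058 [(np.float64(10.6), np.float64(8.0))]
17.06318278866945
ang 175.8 num 18.32 r 33.2
end num 20.215370462656004
t 14.22 tcp [0.5975 0.0428 0.144 ] rot [179.86  -0.24  11.28] F [ 2.7  1.  -0.1] w 0.158
spin 0.1
[[-0.0004, 0.0024, 0.0], [-0.0008, 0.0049, 0.0], [-0.001, 0.0073, 0.0], [-0.001, 0.0098, 0.0]]
```

Call:
carry_out --deltas '[{"x": -0.0004,"y": 0.0024,"z": 0,"spin": 0,"claw": 1},{"x": -0.0008,"y": 0.0049,"z": 0,"spin": 0,"claw": 1},{"x": -0.001,"y": 0.0073,"z": 0,"spin": 0,"claw": 1},{"x": -0.001,"y": 0.0087,"z": 0,"spin": 0,"claw": 1},{"x": -0.001,"y": 0.0087,"z": 0,"spin": 0,"claw": 1},{"x": -0.001,"y": 0.0087,"z": 0,"spin": 0,"claw": 1}]'

```text
clock: 14.98
ee_pos: [0.5981, 0.0341, 0.144]
eef_rot: [3.139, -0.004, 0.197]
wrist_force: [1.5, 3.1, 1.1]
gripper_width: 0.154
```

```bash
python3 -c "
from h import *
a=ang();look('w5');ang();rows([[0,0,0]])"
```

```text
ang -169.0 num 20.01 r 33.1
r 0.0425 [(np.float64(9.8), np.float64(4.2)), (np.float64(55.0), np.float64(1.8)), (np.float64(100.5), np.float64(3.2)), (np.float64(146.1), np.float64(2.5)), (np.float64(221.5), np.float64(22.2))]
r 0.0475 [(np.float64(1.0), np.float64(1.8)), (np.float64(9.8), np.float64(3.8)), (np.float64(18.9), np.float64(2.0)), (np.float64(27.9), np.float64(2.0)), (np.float64(36.9), np.float64(2.0)), (np.float64(46.0), np.float64(1.8)), (np.float64(55.0), np.float64(2.2)), (np.float64(64.0), np.float64(1.8)), (np.float64(73.1), np.float64(1.0)), (np.float64(82.4), np.float64(1.0)), (np.float64(91.4), np.float64(1.0)), (np.float64(100.6), np.float64(3.0)), (np.float64(109.6), np.float64(1.0)), (np.float64(118.8), np.float64(0.8)), (np.float64(127.9), np.float64(1.0)), (np.float64(137.1), np.float64(1.0)), (np.float64(146.1), np.float64(2.5)), (np.float64(155.1), np.float64(1.0)), (np.float64(164.4), np.float64(1.0)), (np.float64(173.4), np.float64(1.0)), (np.float64(227.4), np.float64(2.0)), (np.float64(236.4), np.float64(2.5)), (np.float64(245.4), np.float64(2.0)), (np.float64(334.1), np.float64(1.5)), (np.float64(343.1), np.float64(2.0)), (np.float64(352.0), np.float64(1.8))]
r 0.058 [(np.float64(10.6), np.float64(8.0))]
ang -169.0 num 20.01 r 33.1
t 15.03 tcp [0.5981 0.0341 0.144 ] rot [179.85  -0.22  11.29] F [1.4 2.2 1.2] w 0.152
[[-0.5938, -0.0841, 0.1415]]
```

On 20: the 20 mark is at 9.8° and the index at 10.6°, which reads 19.9. Now clockwise, first to about 15, which is free travel, then in small feeling steps.

```bash
python3 -c "
from h import *
wind(-7,6)"
```

```text
ang -169.0 num 20.01 r 33.1
end num 15.343479637829361
t 15.03 tcp [0.5981 0.0341 0.144 ] rot [179.85  -0.22  11.29] F [1.4 2.2 1.2] w 0.152
spin 0.1
[[0.0004, -0.004, -0.0], [0.0011, -0.008, -0.0], [0.0023, -0.0118, -0.0], [0.004, -0.0155, -0.0], [0.0061, -0.0189, -0.0], [0.0087, -0.022, -0.0]]
```

Call:
carry_out --deltas '[{"x": 0.0004,"y": -0.004,"z": 0,"spin": 0,"claw": 1},{"x": 0.0011,"y": -0.008,"z": 0,"spin": 0,"claw": 1},{"x": 0.0023,"y": -0.0118,"z": 0,"spin": 0,"claw": 1},{"x": 0.004,"y": -0.0155,"z": 0,"spin": 0,"claw": 1},{"x": 0.0061,"y": -0.0189,"z": 0,"spin": 0,"claw": 1},{"x": 0.0087,"y": -0.022,"z": 0,"spin": 0,"claw": 1}]'

```text
clock: 15.78
ee_pos: [0.6021, 0.0573, 0.144]
eef_rot: [3.139, -0.003, 0.197]
wrist_force: [1.1, -3.8, 3.0]
gripper_width: 0.151
```

```bash
cat >> h.py <<'E'
def steps(n,s):
    """n successive tangential moves of s deg each (tool x,y mm), chained"""
    from scipy.spatial.transform import Rotation as R
    o=sensors.observe(); a=ang(); M=R.from_euler("xyz",o["eef_rot"]).as_matrix()
    v=np.radians(a); F=o["wrist_force"]; print("t",o["clock"],"Ftan(ccw) %.1f Frad %.1f Fz %.1f"%(-F[0]*np.sin(v)+F[1]*np.cos(v),F[0]*np.cos(v)+F[1]*np.sin(v),F[2]), o["ee_pos"].round(4))
    P=[o["ee_pos"]]+[np.array([C[0]+.033*np.cos(t),C[1]+.033*np.sin(t),.144]) for t in np.radians(a+s*np.arange(1,n+1))]
    print((np.diff(P,axis=0)@M*1e3).round(1).tolist())
E
python3 -c "
from h import *
steps(4,-6)"
```

```text
ang 149.3 num 15.38 r 33.1
t 15.775 Ftan(ccw) 2.7 Frad -2.9 Fz 3.0 [0.6021 0.0573 0.144 ]
[[2.5, -2.3, -0.0], [2.7, -2.2, 0.0], [2.9, -1.9, 0.0], [3.1, -1.6, 0.0]]
```

Call:
carry_out --deltas '[{"x": 0.0013,"y": -0.0012,"z": 0,"spin": 0,"claw": 1},{"x": 0.0025,"y": -0.0023,"z": 0,"spin": 0,"claw": 1},{"x": 0.0025,"y": -0.0023,"z": 0,"spin": 0,"claw": 1}]'

```text
clock: 16.15
ee_pos: [0.604, 0.0603, 0.1439]
eef_rot: [3.139, -0.002, 0.197]
wrist_force: [0.6, -2.7, 3.3]
gripper_width: 0.155
```

Call:
carry_out --deltas '[{"x": 0.0014,"y": -0.0011,"z": 0,"spin": 0,"claw": 1},{"x": 0.0027,"y": -0.0022,"z": 0,"spin": 0,"claw": 1},{"x": 0.0027,"y": -0.0022,"z": 0,"spin": 0,"claw": 1}]'

```text
clock: 16.52
ee_pos: [0.6061, 0.063, 0.1439]
eef_rot: [3.139, -0.002, 0.197]
wrist_force: [-0.7, -3.0, 3.0]
gripper_width: 0.152
```

```bash
python3 -c "
from h import *
steps(5,-6)"
```

```text
ang 137.2 num 14.03 r 33.3
t 16.525 Ftan(ccw) 2.7 Frad -1.5 Fz 3.0 [0.6061 0.063  0.1439]
[[3.1, -1.6, -0.1], [3.1, -1.6, 0.0], [3.2, -1.2, 0.0], [3.3, -0.9, 0.0], [3.4, -0.5, 0.0]]
```

Call:
carry_out --deltas '[{"x": 0.0015,"y": -0.0008,"z": 0,"spin": 0,"claw": 1},{"x": 0.0031,"y": -0.0016,"z": 0,"spin": 0,"claw": 1},{"x": 0.0031,"y": -0.0016,"z": 0,"spin": 0,"claw": 1}]'

```text
clock: 16.9
ee_pos: [0.6089, 0.0657, 0.144]
eef_rot: [3.14, -0.002, 0.197]
wrist_force: [-0.8, -2.5, 3.6]
gripper_width: 0.154
```

Call:
carry_out --deltas '[{"x": 0.0015,"y": -0.0008,"z": 0,"spin": 0,"claw": 1},{"x": 0.0031,"y": -0.0016,"z": 0,"spin": 0,"claw": 1},{"x": 0.0031,"y": -0.0016,"z": 0,"spin": 0,"claw": 1}]'

```text
clock: 17.27
ee_pos: [0.6117, 0.068, 0.1439]
eef_rot: [3.14, -0.002, 0.197]
wrist_force: [0.0, -1.7, 3.2]
gripper_width: 0.153
```

Call:
carry_out --deltas '[{"x": 0.0016,"y": -0.0006,"z": 0,"spin": 0,"claw": 1},{"x": 0.0032,"y": -0.0012,"z": 0,"spin": 0,"claw": 1},{"x": 0.0032,"y": -0.0012,"z": 0,"spin": 0,"claw": 1}]'

```text
clock: 17.65
ee_pos: [0.6147, 0.0699, 0.1439]
eef_rot: [3.14, -0.002, 0.197]
wrist_force: [-1.0, -1.9, 4.1]
gripper_width: 0.154
```

```bash
python3 -c "
from h import *
steps(5,-6)"
```

```text
ang 118.4 num 11.94 r 33.5
t 17.65 Ftan(ccw) 1.8 Frad -1.2 Fz 4.1 [0.6147 0.0699 0.1439]
[[3.5, -0.4, -0.1], [3.4, -0.5, 0.0], [3.5, -0.1, 0.0], [3.4, 0.2, 0.0], [3.4, 0.6, 0.0]]
```

Call:
carry_out --deltas '[{"x": 0.0017,"y": -0.0002,"z": 0,"spin": 0,"claw": 1},{"x": 0.0035,"y": -0.0004,"z": 0,"spin": 0,"claw": 1},{"x": 0.0035,"y": -0.0004,"z": 0,"spin": 0,"claw": 1}]'

```text
clock: 18.02
ee_pos: [0.6181, 0.0714, 0.1439]
eef_rot: [3.141, -0.002, 0.197]
wrist_force: [-2.2, -1.7, 5.0]
gripper_width: 0.152
```

Call:
carry_out --deltas '[{"x": 0.0017,"y": -0.0003,"z": 0,"spin": 0,"claw": 1},{"x": 0.0034,"y": -0.0005,"z": 0,"spin": 0,"claw": 1},{"x": 0.0034,"y": -0.0005,"z": 0,"spin": 0,"claw": 1}]'

```text
clock: 18.4
ee_pos: [0.6215, 0.0727, 0.1439]
eef_rot: [3.141, -0.002, 0.197]
wrist_force: [-3.1, -1.8, 4.5]
gripper_width: 0.152
```

Call:
carry_out --deltas '[{"x": 0.0017,"y": -0.0001,"z": 0,"spin": 0,"claw": 1},{"x": 0.0035,"y": -0.0001,"z": 0,"spin": 0,"claw": 1},{"x": 0.0035,"y": -0.0001,"z": 0,"spin": 0,"claw": 1}]'

```text
clock: 18.77
ee_pos: [0.6252, 0.0736, 0.1439]
eef_rot: [3.141, -0.003, 0.197]
wrist_force: [-1.5, -1.1, 4.1]
gripper_width: 0.154
```

```bash
python3 -c "
from h import *
steps(5,-6)"
```

```text
ang 99.2 num 9.80 r 33.6
t 18.775 Ftan(ccw) 1.6 Frad -0.9 Fz 4.1 [0.6252 0.0736 0.1439]
[[3.4, 0.9, -0.1], [3.4, 0.7, 0.0], [3.3, 1.0, 0.0], [3.2, 1.4, 0.0], [3.0, 1.7, 0.0]]
```

Call:
carry_out --deltas '[{"x": 0.0017,"y": 0.0004,"z": 0,"spin": 0,"claw": 1},{"x": 0.0034,"y": 0.0009,"z": 0,"spin": 0,"claw": 1},{"x": 0.0034,"y": 0.0009,"z": 0,"spin": 0,"claw": 1}]'

```text
clock: 19.15
ee_pos: [0.6289, 0.0738, 0.144]
eef_rot: [3.141, -0.003, 0.197]
wrist_force: [-2.1, 0.6, 4.2]
gripper_width: 0.153
```

Call:
carry_out --deltas '[{"x": 0.0017,"y": 0.0003,"z": 0,"spin": 0,"claw": 1},{"x": 0.0034,"y": 0.0007,"z": 0,"spin": 0,"claw": 1},{"x": 0.0034,"y": 0.0007,"z": 0,"spin": 0,"claw": 1}]'

```text
clock: 19.52
ee_pos: [0.6328, 0.0739, 0.1439]
eef_rot: [3.142, -0.004, 0.197]
wrist_force: [-1.3, 0.2, 3.4]
gripper_width: 0.145
```

Call:
carry_out --deltas '[{"x": 0.0017,"y": 0.0005,"z": 0,"spin": 0,"claw": 1},{"x": 0.0033,"y": 0.001,"z": 0,"spin": 0,"claw": 1},{"x": 0.0033,"y": 0.001,"z": 0,"spin": 0,"claw": 1}]'

```text
clock: 19.9
ee_pos: [0.6364, 0.0736, 0.144]
eef_rot: [3.142, -0.005, 0.197]
wrist_force: [-2.5, 1.3, 4.3]
gripper_width: 0.159
```

```bash
python3 -c "
from h import *
steps(5,-6)"
```

```text
ang 80.1 num 7.68 r 33.7
t 19.9 Ftan(ccw) 2.7 Frad 0.9 Fz 4.3 [0.6364 0.0736 0.144 ]
[[2.9, 2.0, -0.0], [3.0, 1.7, 0.0], [2.8, 2.0, 0.0], [2.6, 2.3, 0.0], [2.3, 2.6, 0.0]]
```

Call:
carry_out --deltas '[{"x": 0.0015,"y": 0.001,"z": 0,"spin": 0,"claw": 1},{"x": 0.0029,"y": 0.002,"z": 0,"spin": 0,"claw": 1},{"x": 0.0029,"y": 0.002,"z": 0,"spin": 0,"claw": 1}]'

```text
clock: 20.27
ee_pos: [0.6399, 0.0725, 0.144]
eef_rot: [-3.141, -0.005, 0.197]
wrist_force: [-1.9, 3.7, 3.7]
gripper_width: 0.149
```

Call:
carry_out --deltas '[{"x": 0.0015,"y": 0.0009,"z": 0,"spin": 0,"claw": 1},{"x": 0.003,"y": 0.0017,"z": 0,"spin": 0,"claw": 1},{"x": 0.003,"y": 0.0017,"z": 0,"spin": 0,"claw": 1}]'

```text
clock: 20.65
ee_pos: [0.6436, 0.0713, 0.144]
eef_rot: [-3.141, -0.006, 0.197]
wrist_force: [-1.4, 3.0, 3.3]
gripper_width: 0.155
```

Call:
carry_out --deltas '[{"x": 0.0014,"y": 0.001,"z": 0,"spin": 0,"claw": 1},{"x": 0.0028,"y": 0.002,"z": 0,"spin": 0,"claw": 1},{"x": 0.0028,"y": 0.002,"z": 0,"spin": 0,"claw": 1}]'

```text
clock: 21.02
ee_pos: [0.6469, 0.0699, 0.144]
eef_rot: [-3.141, -0.006, 0.197]
wrist_force: [-1.0, 2.5, 2.6]
gripper_width: 0.155
```

```bash
python3 -c "
from h import *
steps(5,-6)"
```

```text
ang 61.1 num 5.57 r 33.6
t 21.025 Ftan(ccw) 2.1 Frad 1.7 Fz 2.6 [0.6469 0.0699 0.144 ]
[[2.1, 2.9, 0.0], [2.3, 2.6, 0.0], [2.0, 2.8, 0.0], [1.7, 3.0, 0.0], [1.3, 3.2, 0.0]]
```

Call:
carry_out --deltas '[{"x": 0.0011,"y": 0.0014,"z": 0,"spin": 0,"claw": 1},{"x": 0.0021,"y": 0.0029,"z": 0,"spin": 0,"claw": 1},{"x": 0.0021,"y": 0.0029,"z": 0,"spin": 0,"claw": 1}]'

```text
clock: 21.4
ee_pos: [0.6504, 0.0672, 0.1441]
eef_rot: [3.141, -0.008, 0.197]
wrist_force: [0.2, 2.1, 2.7]
gripper_width: 0.155
```

Call:
carry_out --deltas '[{"x": 0.0011,"y": 0.0013,"z": 0,"spin": 0,"claw": 1},{"x": 0.0023,"y": 0.0026,"z": 0,"spin": 0,"claw": 1},{"x": 0.0023,"y": 0.0026,"z": 0,"spin": 0,"claw": 1}]'

```text
clock: 21.78
ee_pos: [0.6533, 0.0647, 0.1441]
eef_rot: [3.141, -0.008, 0.197]
wrist_force: [-0.4, 0.4, 1.7]
gripper_width: 0.155
```

Call:
carry_out --deltas '[{"x": 0.001,"y": 0.0014,"z": 0,"spin": 0,"claw": 1},{"x": 0.002,"y": 0.0028,"z": 0,"spin": 0,"claw": 1},{"x": 0.002,"y": 0.0028,"z": 0,"spin": 0,"claw": 1}]'

```text
clock: 22.15
ee_pos: [0.6559, 0.0621, 0.1441]
eef_rot: [3.141, -0.008, 0.196]
wrist_force: [0.2, 0.7, 2.9]
gripper_width: 0.149
```

```bash
python3 -c "
from h import *
steps(5,-6)"
```

```text
ang 40.6 num 3.29 r 33.3
t 22.15 Ftan(ccw) 0.4 Frad 0.6 Fz 2.9 [0.6559 0.0621 0.1441]
[[1.2, 3.3, 0.1], [1.2, 3.2, 0.0], [0.9, 3.3, 0.0], [0.5, 3.4, 0.0], [0.1, 3.5, 0.0]]
```

Call:
carry_out --deltas '[{"x": 0.0006,"y": 0.0016,"z": 0,"spin": 0,"claw": 1},{"x": 0.0012,"y": 0.0033,"z": 0,"spin": 0,"claw": 1},{"x": 0.0012,"y": 0.0033,"z": 0,"spin": 0,"claw": 1}]'

```text
clock: 22.52
ee_pos: [0.6581, 0.059, 0.1442]
eef_rot: [3.14, -0.009, 0.196]
wrist_force: [0.9, 1.4, 2.0]
gripper_width: 0.151
```

Call:
carry_out --deltas '[{"x": 0.0006,"y": 0.0016,"z": 0,"spin": 0,"claw": 1},{"x": 0.0012,"y": 0.0032,"z": 0,"spin": 0,"claw": 1},{"x": 0.0012,"y": 0.0032,"z": 0,"spin": 0,"claw": 1}]'

```text
clock: 22.9
ee_pos: [0.6601, 0.056, 0.1441]
eef_rot: [3.14, -0.009, 0.196]
wrist_force: [1.2, 1.2, 1.5]
gripper_width: 0.158
```

Call:
carry_out --deltas '[{"x": 0.0004,"y": 0.0016,"z": 0,"spin": 0,"claw": 1},{"x": 0.0009,"y": 0.0033,"z": 0,"spin": 0,"claw": 1},{"x": 0.0009,"y": 0.0033,"z": 0,"spin": 0,"claw": 1}]'

```text
clock: 23.28
ee_pos: [0.6615, 0.0541, 0.1441]
eef_rot: [-3.141, -0.009, 0.196]
wrist_force: [1.5, 4.9, 2.2]
gripper_width: 0.152
```

```bash
python3 -c "
from h import *
steps(5,-6)"
```

```text
ang 23.9 num 1.43 r 33.8
t 23.275 Ftan(ccw) 3.9 Frad 3.4 Fz 2.2 [0.6615 0.0541 0.1441]
[[-0.2, 3.6, 0.1], [0.2, 3.4, -0.0], [-0.1, 3.5, -0.0], [-0.5, 3.4, -0.0], [-0.9, 3.3, -0.0]]
```

The last step fell short and the force rose to about 4 N, which looks like the bolt. One more gentle push should confirm it.

Call:
carry_out --deltas '[{"x": 0.0002,"y": 0.0015,"z": 0,"spin": 0,"claw": 1},{"x": 0.0002,"y": 0.003,"z": 0,"spin": 0,"claw": 1},{"x": 0.0002,"y": 0.003,"z": 0,"spin": 0,"claw": 1}]'

```text
clock: 23.65
ee_pos: [0.6622, 0.0531, 0.1441]
eef_rot: [-3.137, -0.009, 0.195]
wrist_force: [0.2, 7.0, 1.8]
gripper_width: 0.157
```

```bash
python3 -c "
from h import *
steps(2,-6); look('w6')"
```

```text
ang 22.0 num 1.22 r 34.0
t 23.65 Ftan(ccw) 6.4 Frad 2.8 Fz 1.8 [0.6622 0.0531 0.1441]
[[-0.6, 3.6, 0.0], [0.1, 3.5, -0.0]]
r 0.0425 [(np.float64(69.0), np.float64(1.8)), (np.float64(114.8), np.float64(3.2)), (np.float64(204.8), np.float64(4.2)), (np.float64(350.8), np.float64(10.2))]
r 0.0475 [(np.float64(32.6), np.float64(1.0)), (np.float64(41.6), np.float64(1.0)), (np.float64(50.8), np.float64(1.8)), (np.float64(59.9), np.float64(1.5)), (np.float64(68.9), np.float64(1.5)), (np.float64(78.1), np.float64(0.5)), (np.float64(87.1), np.float64(1.0)), (np.float64(96.2), np.float64(0.8)), (np.float64(105.5), np.float64(0.8)), (np.float64(114.6), np.float64(3.0)), (np.float64(123.8), np.float64(1.2)), (np.float64(132.8), np.float64(1.8)), (np.float64(141.9), np.float64(1.5)), (np.float64(150.9), np.float64(1.5)), (np.float64(159.9), np.float64(2.5)), (np.float64(169.0), np.float64(1.8)), (np.float64(177.9), np.float64(1.5)), (np.float64(186.9), np.float64(2.0)), (np.float64(195.8), np.float64(1.8)), (np.float64(204.8), np.float64(3.8)), (np.float64(213.5), np.float64(1.8)), (np.float64(222.5), np.float64(1.8)), (np.float64(311.2), np.float64(1.8)), (np.float64(320.1), np.float64(2.0)), (np.float64(329.1), np.float64(2.0)), (np.float64(338.1), np.float64(2.5)), (np.float64(355.4), np.float64(7.0))]
r 0.058 [(np.float64(11.1), np.float64(7.0))]
```

The dial stopped dead at 1.5: the reading is unchanged and the force rose to 6.4 N. I'll release the spinner and lift.

Call:
carry_out --deltas '[{"x": 0,"y": 0,"z": 0,"spin": 0,"claw": 0.5},{"x": 0,"y": 0,"z": 0,"spin": 0,"claw": 0.5},{"x": 0,"y": 0,"z": 0,"spin": 0,"claw": 0.5},{"x": 0,"y": 0,"z": -0.05,"spin": 0,"claw": 0.5},{"x": 0,"y": 0,"z": -0.06,"spin": 0,"claw": 0.5},{"x": 0,"y": 0,"z": -0.06,"spin": 0,"claw": 0.5}]'

```text
clock: 24.45
ee_pos: [0.6623, 0.0525, 0.2052]
eef_rot: [-3.138, -0.012, 0.195]
wrist_force: [0.1, -0.0, -0.9]
gripper_width: 0.499
```

```bash
python3 -c "
from h import *
a=np.radians(10.95); X=np.array([np.cos(a),np.sin(a)]); b=C-.133*X
i=camera_info('top'); print('bar',b,'top view ends mid',ray(i,[[291,292],[350,285]],.105)[:,:2].mean(0))
rows([[*b,.21],[*b,.105]],a)"
```

```text
bar [0.50002149 0.01513635] top view ends mid [0.49651197 0.01388206]
t 24.45 tcp [0.6623 0.0525 0.2052] rot [-179.8    -0.67   11.19] F [ 0.1 -0.  -0.9] w 0.499
spin 0.2
[[-0.1664, 0.0051, -0.0068], [-0.1676, 0.0055, 0.0982]]
```

Call:
carry_out --deltas '[{"x": -0.06,"y": 0.002,"z": -0.005,"spin": 0.2,"claw": 0.65},{"x": -0.12,"y": 0.004,"z": -0.007,"spin": 0.2,"claw": 0.65},{"x": -0.1664,"y": 0.0051,"z": -0.007,"spin": 0.2,"claw": 0.65},{"x": -0.1664,"y": 0.0051,"z": -0.007,"spin": 0.2,"claw": 0.65},{"x": -0.1664,"y": 0.0051,"z": -0.007,"spin": 0.2,"claw": 0.65},{"x": -0.1664,"y": 0.0051,"z": -0.007,"spin": 0.2,"claw": 0.65}]'

```text
clock: 25.2
ee_pos: [0.5014, 0.0152, 0.2103]
eef_rot: [-3.138, -0.013, 0.192]
wrist_force: [0.6, -0.3, -0.5]
gripper_width: 0.348
```

```bash
python3 -c "
from h import *
rows([[.5,.0151,.14],[.5,.0151,.088]],np.radians(10.95))
np.save('w7pose.npy',camera_info('wrist')['pose']); cv2.imwrite('pics/w7.png',camera('wrist')[:,:,::-1])"
```

```text
t 25.2 tcp [0.5014 0.0152 0.2103] rot [-179.8    -0.72   11.  ] F [ 0.6 -0.3 -0.5] w 0.348
spin 0.0
[[-0.0023, 0.0001, 0.0702], [-0.0029, 0.0002, 0.1222]]
```

View pics/w7.png

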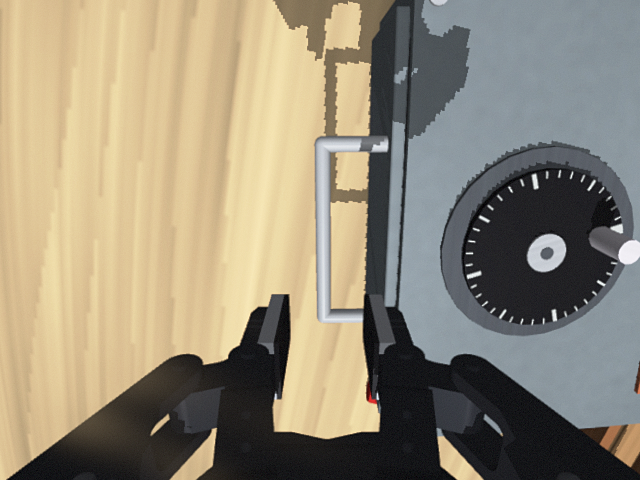

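The bar runs from (322,145) to (324,316), between the open fingers. The dial is unchanged, with its zero block near (615,228).

```bash
python3 -c "
from h import *
i=camera_info('wrist'); i['pose']=np.load('w7pose.npy')
p=ray(i,[[322,145],[324,316]],.105); print(p,p.mean(0))
a=np.radians(10.95);X=np.array([np.cos(a),np.sin(a)]);print('dist along x', (p[:,:2]-C)@X)"
```

```text
[[ 0.48851707  0.07246494  0.105     ]
 [ 0.5123392  -0.04507416  0.105     ]] [0.50042814 0.01369539 0.105     ]
dist along x [-0.13340526 -0.13234367]
```

Call:
carry_out --deltas '[{"x": -0.002,"y": 0,"z": 0.04,"spin": 0,"claw": 0.65},{"x": -0.0022,"y": 0,"z": 0.07,"spin": 0,"claw": 0.65},{"x": -0.0025,"y": 0,"z": 0.095,"spin": 0,"claw": 0.65},{"x": -0.0028,"y": 0,"z": 0.12,"spin": 0,"claw": 0.65},{"x": -0.0028,"y": 0,"z": 0.122,"spin": 0,"claw": 0.65},{"x": -0.0028,"y": 0,"z": 0.122,"spin": 0,"claw": 0.65}]'

```text
clock: 26.0
ee_pos: [0.501, 0.0155, 0.0886]
eef_rot: [-3.138, -0.013, 0.192]
wrist_force: [1.0, 0.4, -0.5]
gripper_width: 0.351
```

```bash
python3 -c "
from h import *
rows([[.5003,.0148,.088]],np.radians(10.95))"
```

```text
t 26.0 tcp [0.501  0.0155 0.0886] rot [-179.81   -0.75   11.01] F [ 1.   0.4 -0.5] w 0.351
spin 0.1
[[-0.0008, 0.0005, 0.0006]]
```

Call:
carry_out --deltas '[{"x": -0.0008,"y": 0,"z": 0,"spin": 0,"claw": 1},{"x": -0.0008,"y": 0,"z": 0,"spin": 0,"claw": 1},{"x": -0.0008,"y": 0,"z": 0,"spin": 0,"claw": 1},{"x": -0.0008,"y": 0,"z": 0,"spin": 0,"claw": 1}]' --force 20

```text
clock: 26.5
ee_pos: [0.5007, 0.0152, 0.0898]
eef_rot: [-3.139, -0.014, 0.192]
wrist_force: [-2.3, -0.9, 6.8]
gripper_width: 0.107
```

Call:
carry_out --deltas '[{"x": -0.001,"y": 0,"z": 0,"spin": 0,"claw": 1},{"x": -0.002,"y": 0,"z": 0,"spin": 0,"claw": 1},{"x": -0.003,"y": 0,"z": 0,"spin": 0,"claw": 1},{"x": -0.004,"y": 0,"z": 0,"spin": 0,"claw": 1},{"x": -0.004,"y": 0,"z": 0,"spin": 0,"claw": 1}]'

```text
clock: 27.12
ee_pos: [0.497, 0.0144, 0.0899]
eef_rot: [-3.139, -0.015, 0.192]
wrist_force: [1.0, 0.6, -0.2]
gripper_width: 0.109
```

```bash
python3 -c "
from h import *
rows([[.5003,.0148,.088]],np.radians(10.95))"
```

```text
t 27.12 tcp [0.497  0.0144 0.0899] rot [-179.85   -0.84   11.03] F [ 1.   0.6 -0.2] w 0.109
spin 0.1
[[0.0033, 0.0002, 0.002]]
```

The drawer moved 3.8 mm at about 1 N, past the 1.5 mm of play, so the bolt is clear. Pulling it further.

```bash
python3 -c "
from h import *
a=np.radians(10.95); X=np.array([np.cos(a),np.sin(a),0]); p=sensors.observe()['ee_pos']
rows([p-X*.035,p-X*.07,p-X*.076])"
```

```text
t 27.12 tcp [0.497  0.0144 0.0899] rot [-179.85   -0.84   11.03] F [ 1.   0.6 -0.2] w 0.109
[[-0.035, -0.0, -0.0005], [-0.07, -0.0001, -0.001], [-0.076, -0.0001, -0.0011]]
```

Call:
carry_out --deltas '[{"x": -0.007,"y": 0,"z": 0,"spin": 0,"claw": 1},{"x": -0.016,"y": 0,"z": -0.0002,"spin": 0,"claw": 1},{"x": -0.025,"y": 0,"z": -0.0003,"spin": 0,"claw": 1},{"x": -0.034,"y": 0,"z": -0.0005,"spin": 0,"claw": 1},{"x": -0.043,"y": 0,"z": -0.0006,"spin": 0,"claw": 1},{"x": -0.052,"y": 0,"z": -0.0007,"spin": 0,"claw": 1},{"x": -0.061,"y": 0,"z": -0.0009,"spin": 0,"claw": 1},{"x": -0.068,"y": 0,"z": -0.001,"spin": 0,"claw": 1}]'

```text
clock: 28.12
ee_pos: [0.4297, 0.001, 0.0899]
eef_rot: [-3.139, -0.015, 0.193]
wrist_force: [1.9, -1.7, -2.8]
gripper_width: 0.111
```

```bash
python3 -c "
from h import *
rows([[0,0,0]]); a=np.radians(10.95); X=np.array([np.cos(a),np.sin(a)]); print((sensors.observe()['ee_pos'][:2]-[.5007,.0152])@X)"
```

```text
t 28.12 tcp [0.4297 0.001  0.0899] rot [-179.88   -0.84   11.04] F [ 1.9 -1.7 -2.8] w 0.111
[[-0.4232, -0.0811, 0.0839]]
-0.07245223044067217
```

Call:
carry_out --deltas '[{"x": -0.002,"y": 0,"z": 0,"spin": 0,"claw": 1},{"x": -0.004,"y": 0,"z": 0,"spin": 0,"claw": 1},{"x": -0.005,"y": 0,"z": 0,"spin": 0,"claw": 1},{"x": -0.005,"y": 0,"z": 0,"spin": 0,"claw": 1}]'

```text
clock: 28.62
ee_pos: [0.4248, 0.0001, 0.0899]
eef_rot: [-3.139, -0.014, 0.193]
wrist_force: [1.4, -2.0, -1.4]
gripper_width: 0.104
```

Call:
carry_out --deltas '[{"x": -0.0015,"y": 0,"z": 0,"spin": 0,"claw": 1},{"x": -0.003,"y": 0,"z": 0,"spin": 0,"claw": 1},{"x": -0.003,"y": 0,"z": 0,"spin": 0,"claw": 1},{"x": -0.003,"y": 0,"z": 0,"spin": 0,"claw": 1}]'

```text
clock: 29.12
ee_pos: [0.4223, -0.0005, 0.0899]
eef_rot: [-3.14, -0.015, 0.193]
wrist_force: [3.3, 0.1, -3.2]
gripper_width: 0.103
```

Call:
carry_out --deltas '[{"x": -0.001,"y": 0,"z": 0,"spin": 0,"claw": 1},{"x": -0.0025,"y": 0,"z": 0,"spin": 0,"claw": 1},{"x": -0.0025,"y": 0,"z": 0,"spin": 0,"claw": 1},{"x": -0.0025,"y": 0,"z": 0,"spin": 0,"claw": 1}]'

```text
clock: 29.62
ee_pos: [0.4223, -0.0005, 0.09]
eef_rot: [-3.14, -0.021, 0.192]
wrist_force: [8.7, 2.5, -10.6]
gripper_width: 0.106
```

```bash
python3 -c "
from h import *
rows([[0,0,0]]); a=np.radians(10.95); X=np.array([np.cos(a),np.sin(a)]); print((sensors.observe()['ee_pos'][:2]-[.5007,.0152])@X)"
```

```text
t 29.62 tcp [ 0.4223 -0.0005  0.09  ] rot [-179.9    -1.22   10.99] F [  8.7   2.5 -10.6] w 0.106
[[-0.4162, -0.0808, 0.0813]]
-0.0800038931800591
```

The drawer is at its stop: 80.0 mm of travel, no further motion, and 9 N of pull. Now I'll open the fingers and lift away.

Call:
carry_out --deltas '[{"x": 0,"y": 0,"z": 0,"spin": 0,"claw": 0.7},{"x": 0,"y": 0,"z": 0,"spin": 0,"claw": 0.65},{"x": 0,"y": 0,"z": 0,"spin": 0,"claw": 0.65},{"x": 0,"y": 0,"z": -0.04,"spin": 0,"claw": 0.65},{"x": 0,"y": 0,"z": -0.09,"spin": 0,"claw": 0.65},{"x": 0,"y": 0,"z": -0.14,"spin": 0,"claw": 0.65},{"x": 0,"y": 0,"z": -0.14,"spin": 0,"claw": 0.65},{"x": 0,"y": 0,"z": -0.14,"spin": 0,"claw": 0.65}]'

```text
clock: 30.62
ee_pos: [0.4185, -0.0013, 0.2294]
eef_rot: [-3.139, -0.02, 0.192]
wrist_force: [0.3, 0.2, -0.1]
gripper_width: 0.349
```

```bash
python3 -c "
from h import *
rows([[0,0,0]])
cv2.imwrite('pics/top9.png',camera('top')[:,:,::-1]); cv2.imwrite('pics/sc9.png',camera('scene')[:,:,::-1])
a,b=cv2.imread('pics/scene0.png'),cv2.imread('pics/sc9.png'); c=cv2.imread('pics/top9.png')
cv2.imwrite('pics/fin.png',np.vstack([np.hstack([b[140:390,180:540],cv2.resize(c[90:340,80:440],(360,250))])]))"
```

```text
t 30.62 tcp [ 0.4185 -0.0013  0.2294] rot [-179.88   -1.16   10.98] F [ 0.3  0.2 -0.1] w 0.349
[[-0.4152, -0.0805, 0.2213]]
```

View pics/fin.png

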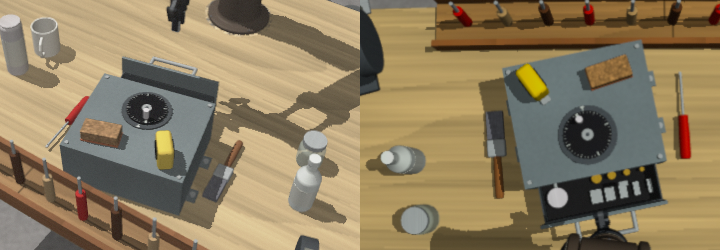

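The final pictures show the drawer fully out, the gripper clear of the bar, and the dial near 1.5. The tape measure, sanding block, screwdriver, brush, jar, bottle, can and mug are all in place.

```bash
python3 -c "
from cell import bot
print(bot.close_job())"
```

```text
the job is handed in; nothing more can be done
None
```

The safe is unlocked, the drawer is out to its stop, and the job is handed in at about 31 s of the 72 s allowed.

- **Dial:** I wound it clockwise past 10 twice and stopped on it the third time, reading 10.0 in the wrist camera. Anticlockwise I passed 20 once and stopped on it the second time, reading 19.9. Clockwise again in roughly 3.5 mm steps, it came up dead at about 1.5, with at most 6.4 N along the dial's turn (about 7 N sideways in all).
- **Drawer:** it came out past its 1.5 mm of play at about 1 N and stopped at 80.0 mm. The pull against the stop was about 9 N. With the vertical load on the fingers added, the total hand force there was about 14 N, over your 12 N guide. That was against the drawer's end stop, not the bolt.
- **Last checks:** the gripper is open and clear, and the wrist force is about 0. The final pictures show the other items where they were; I judged that by eye and did not measure it.

The angle worked out from the fingers' position disagreed with the camera by up to 3° because the grip flexes, so I trusted the camera's reading of the marks. No other check failed.

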